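Empty the parts cups and nest them

ROBOT

A 6-joint arm with a two-finger parallel gripper is mounted at the origin on the work surface. World frame = base frame: x ahead of the robot, y to its left, z up, the work surface at z = 0. Lengths are in m, angles in rad, forces in N, time in s.
With the tool pointing down it reaches from about 0.375 to 0.975 m from the base axis. Payload 3.8 kg.
Tool frame: the origin (TCP) lies between the finger pads; the fingertips stand 8 mm ahead of it and the grasp point (between the pads) lies 11 mm behind it (tcp_to_tips is the distance from the TCP to the fingertips, in m); z points along the fingers, y is the line along which they close (so a half turn about z gives the same grasp; the last joint's range is limited). The gripper opens to 85 mm and grips with 20 to 120 N. Pads are 22 mm wide; open, the fingers measure 114 mm over their backs; the gripper's body (76 mm by 85 mm) begins 54 mm behind the grasp point. The pads swing forward as they close: fully open they stand 13 mm farther back than shut.
Start: joints at [1.12, 0.264, 1.604, -0, 1.274, -0.037], TCP at [0.271, 0.618, 0.239] pointing down, gripper open.
Joint ranges: [-2.63, 2.63], [-0.94, 2.18], [0.31, 2.57], [-1.31, 4.45], [0, 2.66], [-2.55, 2.55]. Speed limits (rad/s): [2.57, 2.57, 3.14, 3.14, 3.14, 3.14].

INTERFACE

Orientations are given as a rotation vector (axis times angle).
In Python, from workcell import * gives the robot as it stands.
- The arm moves only by the tool move_arm, never from a script. Its argument "series" is one flat list of numbers, 7 for each row, row after row: the finger opening in cm, from 0 to 8.54, then the shift along the tool's x, y, z in cm, then the turn, a rotation vector about the tool's x, y, z in degrees. A call has 1 to 5 rows; each row shifts and turns the commanded pose from where the row before left it, along the tool's axes as they then stand; what a row does not reach is not made up. A row lasts 1/8 s, in which the tool goes at most 62.5 mm and 10.7 degrees, less where a joint would pass 70% of its speed; a pose out of reach is approached as far as the arm can. A call is refused whole if a number of a shift passes 6.25 or a number of a turn 10.7, either way. A call with a gripper value outside its range is refused whole. The fingers move at their own pace and stop on an object; "grip_force" is the grip in N (left out, the last holds). Time passes only in rows, so rows that do not move let the fingers close. It gives the time, the measured TCP pose, the force, the opening and the grip force at its end, in the units of the state.
- read_state(): the state, without advancing time (a new reading comes with each control period).
- read_camera(name): name is "scene" or "top" or "wrist"; returns the picture (384x512x3 uint8, red, green, blue); there is no depth.
- calibration(name): a dict with "camera_matrix" (3x3 intrinsics, pixels), "rvec" (rotation vector, rad) and "tvec" (3), from world to camera coordinates, as OpenCV has them. Camera axes: x right, y down, z forward; pixel columns grow to the right and rows downward; lengths in m; the calibration is good to about 2 mm. A picture is of the moment at which its call begins: read the wrist's pose just before it. calibration takes no time and is no camera call; for the wrist camera it gives the pose at the moment of the call.
- finish_job(): hands the job in; it is judged then, once.
The state is a dict: "time": time; "q": joint angles; "joint_vel": joint speeds; "joint_torque": joint torques, N m; "tool_pos": TCP position; "tcp_rot": TCP orientation; "wrist_force": force on the tool from outside, world axes, zero at the start; "torque": the same for the moment, N m; "width": opening from 0.0 (shut) to 1.0 (fully open); "grip_force": force on a finger pad.
Only numpy, scipy, OpenCV 4.12 (cv2) and the standard library are available. Lean on these libraries where they do the work, as an engineer would, in place of code of your own. Each camera call takes 0.05 s, during which the arm holds its last target. There are 200 camera calls.

TASK

Clear the bench after a repair: two of the small metal parts cups still hold loose hexagon nuts; tip the nuts out of them into the steel tray, so that every nut ends up in the tray. Then nest all the cups (the emptied ones and the empty ones, in any order) upright inside one another, fully home, as one stack standing wholly on the round rubber mat, and let go. Leave the tape roll, the wrench and the tin where they are.

Things in the scene. Friction and masses are not known exactly. Their poses are not given: they have to be found in the camera images.
- cup1: aluminium cup, 66 mm high, 0.13 kg, all alike: foot 40 mm wide, flaring to 56 mm at height 45; from there to the rim an upright collar 66 mm wide (64-68 to grip); inside: mouth 59 mm, floor 44 mm wide and 26 mm up, sloping wall. Nested, it stands on the floor of the cup below: 26 mm more per cup, 2 mm play. Origin: centre of underside, z up. Starts with 1-3 nuts in it.
- cup2: aluminium cup, 66 mm high, 0.13 kg, all alike: foot 40 mm wide, flaring to 56 mm at height 45; from there to the rim an upright collar 66 mm wide (64-68 to grip); inside: mouth 59 mm, floor 44 mm wide and 26 mm up, sloping wall. Nested, it stands on the floor of the cup below: 26 mm more per cup, 2 mm play. Origin: centre of underside, z up. Starts with 1-3 nuts in it.
- cup3: aluminium cup, 66 mm high, 0.13 kg, all alike: foot 40 mm wide, flaring to 56 mm at height 45; from there to the rim an upright collar 66 mm wide (64-68 to grip); inside: mouth 59 mm, floor 44 mm wide and 26 mm up, sloping wall. Nested, it stands on the floor of the cup below: 26 mm more per cup, 2 mm play. Origin: centre of underside, z up. Starts empty; may be absent.
- cup4: aluminium cup, 66 mm high, 0.13 kg, all alike: foot 40 mm wide, flaring to 56 mm at height 45; from there to the rim an upright collar 66 mm wide (64-68 to grip); inside: mouth 59 mm, floor 44 mm wide and 26 mm up, sloping wall. Nested, it stands on the floor of the cup below: 26 mm more per cup, 2 mm play. Origin: centre of underside, z up. Starts empty; may be absent.
- cup5: aluminium cup, 66 mm high, 0.13 kg, all alike: foot 40 mm wide, flaring to 56 mm at height 45; from there to the rim an upright collar 66 mm wide (64-68 to grip); inside: mouth 59 mm, floor 44 mm wide and 26 mm up, sloping wall. Nested, it stands on the floor of the cup below: 26 mm more per cup, 2 mm play. Origin: centre of underside, z up. Starts empty; may be absent.
- cup6: aluminium cup, 66 mm high, 0.13 kg, all alike: foot 40 mm wide, flaring to 56 mm at height 45; from there to the rim an upright collar 66 mm wide (64-68 to grip); inside: mouth 59 mm, floor 44 mm wide and 26 mm up, sloping wall. Nested, it stands on the floor of the cup below: 26 mm more per cup, 2 mm play. Origin: centre of underside, z up. Starts empty; may be absent.
- nut_a1: steel hexagon nut, 19 mm across flats, 22 mm across corners, 10 mm thick, 25 g; starts loose in cup1. Origin: its centre, z along its bore
- nut_a2: steel hexagon nut, 19 mm across flats, 22 mm across corners, 10 mm thick, 25 g; starts loose in cup1; may be absent. Origin: its centre, z along its bore
- nut_a3: steel hexagon nut, 19 mm across flats, 22 mm across corners, 10 mm thick, 25 g; starts loose in cup1; may be absent. Origin: its centre, z along its bore
- nut_b1: steel hexagon nut, 19 mm across flats, 22 mm across corners, 10 mm thick, 25 g; starts loose in cup2. Origin: its centre, z along its bore
- nut_b2: steel hexagon nut, 19 mm across flats, 22 mm across corners, 10 mm thick, 25 g; starts loose in cup2; may be absent. Origin: its centre, z along its bore
- nut_b3: steel hexagon nut, 19 mm across flats, 22 mm across corners, 10 mm thick, 25 g; starts loose in cup2; may be absent. Origin: its centre, z along its bore
- tray: flat open steel tray standing loose on the bench, 0.9 kg, 200 mm (its x) by 240 mm (its y), 50 mm high, walls and floor 4 mm; origin: centre of its underside
- mat: round black rubber mat, fixed to the bench, 140 mm across, 6 mm thick; origin: centre of its underside
- tape: bystander: black tape roll lying flat, 76 mm across, 25 mm high; origin: centre of its underside
- wrench: bystander: flat steel wrench, 170 mm long, about 10 mm high, lying among the cups; origin: underside at its middle
- tin: bystander: grey closed tin, 70 mm across, 85 mm high, standing; origin: centre of its underside

How it is judged:
On the way, in this order (a step that is already met when the one before it is completed fails the run):
1. one of the loaded cups is tipped well over (beyond 1.3 rad) above the tray (((angle between cup1's own z axis and vertical above 1.3 rad and horizontal distance between cup1 and tray below 0.2 m) or (angle between cup2's own z axis and vertical above 1.3 rad and horizontal distance between cup2 and tray below 0.2 m))), for 0.1 s.
2. every nut lies in the tray, and both cups that held nuts are upright again (x of nut_a1 in the frame of tray between -0.098 and 0.098 m and y of nut_a1 in the frame of tray between -0.118 and 0.118 m and z of nut_a1 in the frame of tray between 0 and 0.05 m and x of nut_a2 in the frame of tray between -0.098 and 0.098 m and y of nut_a2 in the frame of tray between -0.118 and 0.118 m and z of nut_a2 in the frame of tray between 0 and 0.05 m and x of nut_a3 in the frame of tray between -0.098 and 0.098 m and y of nut_a3 in the frame of tray between -0.118 and 0.118 m and z of nut_a3 in the frame of tray between 0 and 0.05 m and x of nut_b1 in the frame of tray between -0.098 and 0.098 m and y of nut_b1 in the frame of tray between -0.118 and 0.118 m and z of nut_b1 in the frame of tray between 0 and 0.05 m and x of nut_b2 in the frame of tray between -0.098 and 0.098 m and y of nut_b2 in the frame of tray between -0.118 and 0.118 m and z of nut_b2 in the frame of tray between 0 and 0.05 m and x of nut_b3 in the frame of tray between -0.098 and 0.098 m and y of nut_b3 in the frame of tray between -0.118 and 0.118 m and z of nut_b3 in the frame of tray between 0 and 0.05 m and angle between each of cup1, cup2's own z axis and vertical below 0.1 rad), for 0.2 s.
At the end, for the whole second after the job is handed in: Every nut lies inside the tray, below its rim. All cups stand upright (within 0.1 rad) and at rest, nested in one stack: axes within 7 mm of one another, each one fully down on the floor of the one below (26 mm a step, within 5 mm), the lowest on the mat, within 52 mm of its centre (all of step 2 and horizontal distance between each of cup1, cup2, cup3, cup4, cup5, cup6 and mat below 0.052 m and linear speed of each of cup1, cup2, cup3, cup4, cup5, cup6 below 0.02 m/s and (z of cup1 in the frame of mat between 0.001 and 0.011 m or z of cup1 in the frame of mat between 0.027 and 0.037 m or z of cup1 in the frame of mat between 0.053 and 0.063 m or z of cup1 in the frame of mat between 0.079 and 0.089 m or z of cup1 in the frame of mat between 0.105 and 0.115 m or z of cup1 in the frame of mat between 0.131 and 0.141 m) and (z of cup2 in the frame of mat between 0.001 and 0.011 m or z of cup2 in the frame of mat between 0.027 and 0.037 m or z of cup2 in the frame of mat between 0.053 and 0.063 m or z of cup2 in the frame of mat between 0.079 and 0.089 m or z of cup2 in the frame of mat between 0.105 and 0.115 m or z of cup2 in the frame of mat between 0.131 and 0.141 m) and angle between each of cup3, cup4, cup5, cup6's own z axis and vertical below 0.1 rad and (z of cup3 in the frame of mat between 0.001 and 0.011 m or z of cup3 in the frame of mat between 0.027 and 0.037 m or z of cup3 in the frame of mat between 0.053 and 0.063 m or z of cup3 in the frame of mat between 0.079 and 0.089 m or z of cup3 in the frame of mat between 0.105 and 0.115 m or z of cup3 in the frame of mat between 0.131 and 0.141 m) and (z of cup4 in the frame of mat between 0.001 and 0.011 m or z of cup4 in the frame of mat between 0.027 and 0.037 m or z of cup4 in the frame of mat between 0.053 and 0.063 m or z of cup4 in the frame of mat between 0.079 and 0.089 m or z of cup4 in the frame of mat between 0.105 and 0.115 m or z of cup4 in the frame of mat between 0.131 and 0.141 m) and (z of cup5 in the frame of mat between 0.001 and 0.011 m or z of cup5 in the frame of mat between 0.027 and 0.037 m or z of cup5 in the frame of mat between 0.053 and 0.063 m or z of cup5 in the frame of mat between 0.079 and 0.089 m or z of cup5 in the frame of mat between 0.105 and 0.115 m or z of cup5 in the frame of mat between 0.131 and 0.141 m) and (z of cup6 in the frame of mat between 0.001 and 0.011 m or z of cup6 in the frame of mat between 0.027 and 0.037 m or z of cup6 in the frame of mat between 0.053 and 0.063 m or z of cup6 in the frame of mat between 0.079 and 0.089 m or z of cup6 in the frame of mat between 0.105 and 0.115 m or z of cup6 in the frame of mat between 0.131 and 0.141 m) and horizontal distance between cup1 and cup2 below 0.007 m and horizontal distance between each of cup1, cup2 and cup3 below 0.007 m and horizontal distance between each of cup1, cup2, cup3 and cup4 below 0.007 m and horizontal distance between each of cup1, cup2, cup3, cup4 and cup5 below 0.007 m and horizontal distance between each of cup1, cup2, cup3, cup4, cup5 and cup6 below 0.007 m); the robot touches nothing.
It fails at once if the tape roll, the wrench or the tin is moved by more than 30 mm (distance of any of tape, wrench, tin from where it was at the start of the episode above 0.03 m).
Of cup3, cup4, cup5, cup6 only 2 to 4 are there at a start; the rules pass over those that are not, and their reading is None.
Of nut_a2, nut_a3, nut_b2, nut_b3 only 1 to 4 are there at a start; the rules pass over those that are not, and their reading is None.
At some moment in a run one of tray may be knocked a few centimetres aside while the robot is not near it.
It also fails if it takes over 210 s, if anything falls off the work surface, if the arm or the gripper's body presses on something with over 40 N, if the wrist force passes 120 N, or if a joint passes its speed limit or range.

## Working session

There is one attempt and no reset: what is moved stays moved. The work goes in short steps, Python scripts to look and compute and a tool call to move; the robot and the scene stay as the last step left them, time stands still between calls to the robot, and variables do not carry over. Pictures are saved under pics/ and viewed, at most 14 in all, crops included, and the job is handed in when it is done.

Besides the shell and the picture viewer there is one more tool, called after "Call:" by a JSON object that holds its "method" and its "body". move_arm: Moves the arm, as the interface text tells. Its arguments: {"type":"object","properties":{"series":{"type":"array"},"grip_force":{"type":"number"}},"required":["series"]}

```bash
mkdir -p pics; ls; python3 - <<'E'
from workcell import *
import cv2,numpy as np
for n in ("scene","top"):
    im=read_camera(n); cv2.imwrite(f"pics/{n}0.png",im[:,:,::-1])
    c=calibration(n); print(n,c)
print(read_state())
E
```

```text
pics
scene {'camera_matrix': array([[380.9129671 ,   0.        , 258.17070334],
       [  0.        , 380.9129671 , 190.07517976],
       [  0.        ,   0.        ,   1.        ]]), 'rvec': array([ 1.31364264,  2.37708304, -0.80527722]), 'tvec': array([ 0.31084343, -0.36191674,  1.44915463])}
top {'camera_matrix': array([[461.74877674,   0.        , 259.76349965],
       [  0.        , 461.74877674, 199.63307092],
       [  0.        ,   0.        ,   1.        ]]), 'rvec': array([ 2.14154079, -2.1078458 ,  0.18344657]), 'tvec': array([-0.01855257,  0.59468357,  0.99707007])}
{'time': 0.1, 'q': array([ 1.12010102e+00,  2.64704500e-01,  1.60525699e+00, -1.70206763e-05,
        1.27369341e+00, -3.68766836e-02]), 'joint_vel': array([ 0.00011078, -0.00213315, -0.00196903, -0.0004909 ,  0.00013462,
       -0.00162192]), 'joint_torque': array([-1.69444334e-04, -5.16706109e+01, -3.68590558e+01, -4.81745246e-05,
        6.35189572e-03,  1.01823505e-05]), 'tool_pos': array([0.27113188, 0.61744161, 0.23805796]), 'tcp_rot': array([-0.64528957, -3.0741125 ,  0.00314927]), 'wrist_force': array([0.15637404, 1.0958304 , 1.17428211]), 'torque': array([ 0.00047274, -0.0253272 ,  0.00280505]), 'grip_force': 0.0, 'width': 0.9966969723012484}
```

View pics/top0.png

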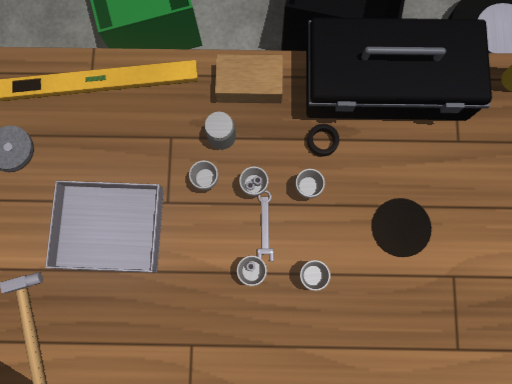

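View pics/scene0.png

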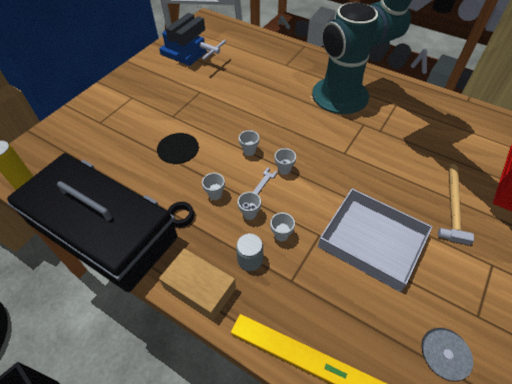

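Top view: empty cups at about (203,176), (310,183) and (315,275), and loaded cups at (253,181) and (252,270). The tray is at (105,227), mat (402,228), tape (322,140), tin (219,130) and wrench (265,225).

```bash
cat > h.py <<'E'
from workcell import *
import cv2,numpy as np
from scipy.spatial.transform import Rotation as R
def cast(cal,uv,z):
    K=cal["camera_matrix"];M=cv2.Rodrigues(cal["rvec"])[0];t=np.ravel(cal["tvec"])
    uv=np.atleast_2d(np.array(uv,float)); d=np.c_[(uv-K[:2,2])/K[0,0],np.ones(len(uv))]@M
    o=-M.T@t; return o+d*((z-o[2])/d[:,2])[:,None]
def proj(cal,p): return cv2.projectPoints(np.atleast_2d(np.array(p,float)),cal["rvec"],cal["tvec"],cal["camera_matrix"],None)[0][:,0]
def blob(im,seed,r=26,smax=70):
    hsv=cv2.cvtColor(im,cv2.COLOR_RGB2HSV); m=((hsv[...,1]<smax)).astype(np.uint8)*255
    k=np.zeros_like(m);cv2.circle(k,tuple(int(v) for v in seed),r,255,-1);m&=k
    cs=cv2.findContours(m,cv2.RETR_EXTERNAL,cv2.CHAIN_APPROX_NONE)[0]
    c=max(cs,key=cv2.contourArea);return cv2.convexHull(c)
def tray(im,cal):
    hsv=cv2.cvtColor(im,cv2.COLOR_RGB2HSV); m=((hsv[...,1]<70)).astype(np.uint8)*255
    m[:160]=0;m[300:]=0;m[:,200:]=0; cs=cv2.findContours(m,cv2.RETR_EXTERNAL,cv2.CHAIN_APPROX_NONE)[0]
    c=max(cs,key=cv2.contourArea);r=cv2.minAreaRect(c);return cast(cal,r[0],.05)[0],cast(cal,cv2.boxPoints(r),.05)
def st():
    s=read_state();r=R.from_rotvec(s["tcp_rot"]);m=r.as_matrix();a=np.degrees(np.arctan2(m[1,1],m[0,1]))
    print("t%.2f pos"%s["time"],s["tool_pos"].round(4),"tilt%.1f yaz%.1f"%(np.degrees(np.arccos(-m[2,2])),a),"q",s["q"].round(2),"w%.3f g%.0f"%(s["width"],s["grip_force"]),"F",s["wrist_force"].round(1));return s,m
def goto(p,yaw=None):
    """cm shift in tool axes to reach p; yaw = wanted azimuth of tool y (deg, mod 180), turn about tool z"""
    s,m=st(); print("shift cm",(m.T@(np.array(p)-s["tool_pos"])*100).round(2))
    if yaw is not None:
        a=np.degrees(np.arctan2(m[1,1],m[0,1])); print("turn z",-(((yaw-a)+90)%180-90))
E
python3 - <<'E'
from h import *
im=read_camera("top");c=calibration("top")
for n,s in dict(c1=(253,181),c2=(252,270),e1=(203,176),e2=(310,183),e3=(315,275)).items():
    h=blob(im,s,20);(u,r)=cv2.minEnclosingCircle(h);p=cast(c,u,.058)[0];e=cast(c,[u[0]+r,u[1]],.058)[0]
    print(n,np.round(u,1),round(r,1),p.round(3),"R",np.linalg.norm(e-p).round(4), "rad",np.hypot(*p[:2]).round(3),"az",np.degrees(np.arctan2(p[1],p[0])).round(1))
print("tray",[x.round(3) for x in tray(im,c)])
g=(im.max(2)<40).astype(np.uint8);g[:, :350]=0;g[:150]=0
cs=max(cv2.findContours(g,0,1)[0],key=cv2.contourArea);print("mat",cast(c,cv2.minEnclosingCircle(cs)[0],.006).round(3))
print("tape,tin,wrench",cast(c,(322,140),.02).round(3),cast(c,(219,126),.085).round(3),cast(c,[(265,197),(265,255)],.005).round(3))
K=c;M=cv2.Rodrigues(c["rvec"])[0];print(-M.T@np.ravel(c["tvec"]))
E
```

```text
c1 [254.9 183. ] 17.5 [0.632 0.003 0.058] R 0.0398 rad 0.632 az 0.2
c2 [252.  267.9] 18.0 [0.441 0.005 0.058] R 0.0396 rad 0.441 az 0.7
e1 [203.2 174.8] 15.0 [0.65  0.121 0.058] R 0.0344 rad 0.661 az 10.6
e2 [309.8 183. ] 15.1 [ 0.634 -0.122  0.058] R 0.0343 rad 0.646 az -10.9
e3 [314.5 275. ] 15.6 [ 0.428 -0.132  0.058] R 0.0343 rad 0.448 az -17.2
tray [array([0.529, 0.342, 0.05 ]), array([[0.434, 0.467, 0.05 ],
       [0.636, 0.478, 0.05 ],
       [0.628, 0.213, 0.05 ],
       [0.427, 0.211, 0.05 ]])]
mat [[ 0.543 -0.342  0.006]]
tape,tin,wrench [[ 0.749 -0.156  0.02 ]] [[0.758 0.086 0.085]] [[ 0.61  -0.021  0.005]
 [ 0.473 -0.023  0.005]]
[ 0.40806587 -0.01757652  1.08688306]
```

Call:
{"method": "move_arm", "body": {"series": [8.5, 0, 0, 0, 0, 0, 9.5, 8.5, 0, 0, 0, 0, 0, 9.5, 8.5, 0, 0, 0, 0, 0, 9.5, 8.5, 0, 0, 0, 0, 0, 9.5, 8.5, 0, 0, 0, 0, 0, 9.5], "grip_force": 80}}

```text
time: 0.78
tool_pos: [0.2713, 0.6178, 0.2387]
tcp_rot: [1.836, 2.549, -0.002]
wrist_force: [-0.5, -0.2, -0.9]
width: 0.998
grip_force: 0.0
```

Call:
{"method": "move_arm", "body": {"series": [8.5, 0, 0, 0, 0, 0, 9.5, 8.5, 0, 0, 0, 0, 0, 9.5, 8.5, -5, 3, 0.3, 0, 0, 0, 8.5, -5, 3, 0.3, 0, 0, 0, 8.5, -5, 3, 0.3, 0, 0, 0]}}

```text
time: 1.4
tool_pos: [0.3613, 0.4661, 0.2297]
tcp_rot: [2.224, 2.218, -0.001]
wrist_force: [1.4, -0.1, 1.1]
width: 0.997
grip_force: 0.0
```

Call:
{"method": "move_arm", "body": {"series": [8.5, -5, 3, 0.3, 0, 0, 0, 8.5, -5, 3, 0.3, 0, 0, 0, 8.5, -5, 3, 0.3, 0, 0, 0, 8.5, -5, 3, 0.3, 0, 0, 0, 8.5, -5, 3, 0.3, 0, 0, 0]}}

```text
time: 2.02
tool_pos: [0.5105, 0.2154, 0.2151]
tcp_rot: [-2.225, -2.217, -0.0]
wrist_force: [0.3, 0.6, 0.2]
width: 0.992
grip_force: 0.0
```

Call:
{"method": "move_arm", "body": {"series": [8.5, -5, 3, 0.3, 0, 0, 0, 8.5, -5, 3, 0.3, 0, 0, 0, 8.5, -5, 3, 0.3, 0, 0, 0, 8.5, 0, 0, 0, 0, 0, 0]}}

```text
time: 2.52
tool_pos: [0.6007, 0.0631, 0.2056]
tcp_rot: [2.231, 2.211, -0.002]
wrist_force: [-0.1, 0.3, 0.3]
width: 0.995
grip_force: 0.0
```

```bash
python3 - <<'E'
from h import *
s,m=st();c=calibration("wrist");im=read_camera("wrist");cv2.imwrite("pics/w1.png",im[:,:,::-1])
print(c["camera_matrix"][0,0]);M=cv2.Rodrigues(c["rvec"])[0];print(-M.T@np.ravel(c["tvec"]))
print(proj(c,[[.6365,.006,.066],[.435,.005,.066],[.65,.121,.066]]))
E
```

```text
t2.52 pos [0.6007 0.0631 0.2056] tilt0.1 yaz-0.5 q [ 0.06  0.15  1.8  -0.    1.19  0.07] w0.995 g0 F [-0.1  0.3  0.3]
269.7139631477783
[0.60172855 0.12829419 0.34115019]
[[283.10886263 233.99750618]
 [100.73212131 236.32230536]
 [299.30896067 126.61056792]]
```

View pics/w1.png

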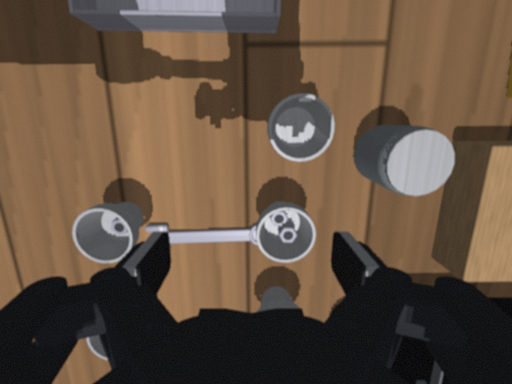

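The wrist view shows the loaded cup rim centred at (286,233) with two nuts. The second loaded cup is at (106,234) with a nut, e1 is at (301,127), and the wrench head sits beside the first cup. That puts cup A at (0.639, 0.007).

Call:
{"method": "move_arm", "body": {"series": [8.5, -5.6, 0, 0, 0, 0, 0, 8.5, 0, 3.85, 5, 0, 0, 0, 8.5, 0, 0, 5.4, 0, 0, 0, 8.5, 0, 0, 5.4, 0, 0, 0, 8.5, 0, 0, 0, 0, 0, 0]}}

```text
time: 3.2
tool_pos: [0.6314, 0.0123, 0.0431]
tcp_rot: [-2.217, -2.212, 0.013]
wrist_force: [-0.4, -0.2, 0.1]
width: 0.994
grip_force: 0.0
```

Call:
{"method": "move_arm", "body": {"series": [6, 0, 0, 0, 0, 0, 0, 6, 0, 0, 0, 0, 0, 0, 6, 0, 0, 0, 0, 0, 0, 6, 0, 0, 0, 0, 0, 0]}}

```text
time: 3.7
tool_pos: [0.6398, 0.011, 0.0522]
tcp_rot: [2.223, 2.215, 0.006]
wrist_force: [-0.8, 1.4, 6.0]
width: 0.746
grip_force: 88.6
```

```bash
python3 - <<'E'
from h import *
st()
E
```

```text
t3.70 pos [0.6398 0.011  0.0522] tilt0.3 yaz-0.2 q [-0.02  0.37  1.84  0.    0.93 -0.02] w0.746 g89 F [-0.8  1.4  6. ]
```

Call:
{"method": "move_arm", "body": {"series": [6, 0, 0, -1.5, 0, 0, 0, 6, 0, 0, -5, 0, 0, 0, 6, 0, 0, -6, 0, 0, 0, 6, 0, 0, -6, 0, 0, 0, 6, 0, 0, -6, 0, 0, 0], "grip_force": 100}}

```text
time: 4.32
tool_pos: [0.6366, 0.0105, 0.2964]
tcp_rot: [2.225, 2.217, -0.0]
wrist_force: [0.8, -0.1, -1.0]
width: 0.736
grip_force: 109.8
```

Call:
{"method": "move_arm", "body": {"series": [6, 5.5, -1.85, 0, 0, 0, 0, 6, 5.5, -1.85, 0, 0, 0, 0, 6, 5.5, -1.85, 0, 0, 0, 0, 6, 5.5, -1.85, 0, 0, 0, 0, 6, 5.5, -1.85, 0, 0, 0, 0]}}

```text
time: 4.95
tool_pos: [0.5447, 0.2873, 0.2945]
tcp_rot: [2.226, 2.217, 0.0]
wrist_force: [0.5, 0.0, -2.3]
width: 0.736
grip_force: 110.3
```

Call:
{"method": "move_arm", "body": {"series": [6, 5.5, -1.85, 0, 0, 0, 0, 6, 0, 0, 0, 0, 0, -8, 6, 0, 0, 0, 0, 0, -8, 6, 0, 0, 0, 0, 0, -8, 6, 0, 0, 0, 0, 0, -8]}}

```text
time: 5.58
tool_pos: [0.527, 0.3408, 0.2942]
tcp_rot: [1.522, 2.749, -0.001]
wrist_force: [-0.7, 0.3, -1.9]
width: 0.733
grip_force: 110.5
```

Call:
{"method": "move_arm", "body": {"series": [6, 0, 0, 0, 0, 10, 0, 6, 0, 0, 0, 0, 10, 0, 6, 0, 0, 0, 0, 0, 0]}}

```text
time: 5.95
tool_pos: [0.5284, 0.3381, 0.2927]
tcp_rot: [-1.381, -2.467, -0.239]
wrist_force: [0.8, -0.4, -2.0]
width: 0.738
grip_force: 110.4
```

```bash
python3 - <<'E'
from h import *
st()
im=read_camera("top");c=calibration("top");cv2.imwrite("pics/t2.png",im[:,:,::-1])
im=read_camera("scene");cv2.imwrite("pics/s2.png",im[:,:,::-1])
E
```

```text
t5.95 pos [0.5284 0.3381 0.2927] tilt19.9 yaz31.5 q [ 0.35  0.17  1.65  0.34  1.4  -0.28] w0.738 g110 F [ 0.8 -0.4 -2. ]
```

View pics/s2.png

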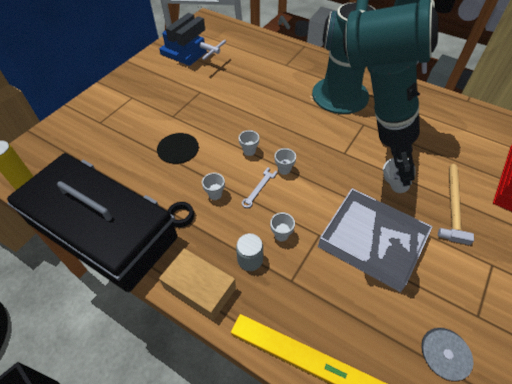

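The scene view shows the cup held, tilted over the near-right part of the tray around (397,178). A positive turn about tool y raises q4, so that is the right tipping direction.

Call:
{"method": "move_arm", "body": {"series": [6, 0, 0, 0, 0, -10, 0, 6, 0, 0, 0, 0, -10, 0, 6, 0, 0, 0, 0, 0, 10, 6, 0, 0, 0, 0, 0, 10, 6, 0, 0, 0, 0, 0, 10]}}

```text
time: 6.68
tool_pos: [0.5263, 0.343, 0.2949]
tcp_rot: [2.188, 2.252, 0.002]
wrist_force: [0.9, -0.0, -2.5]
width: 0.73
grip_force: 110.3
```

Call:
{"method": "move_arm", "body": {"series": [6, 4.5, 0, -1, 0, 0, 0, 6, 0, 0, -1, 0, 10, 0, 6, 0, 0, 0, 0, 10, 0, 6, 0, 0, 0, 0, 10, 0, 6, 0, 0, 0, 0, 10, 0]}}

```text
time: 7.3
tool_pos: [0.5251, 0.3875, 0.3158]
tcp_rot: [-1.779, -1.844, -0.656]
wrist_force: [-0.6, 0.6, -3.4]
width: 0.733
grip_force: 110.7
```

Call:
{"method": "move_arm", "body": {"series": [6, 0, 0, 0, 0, 10, 0, 6, 0, 0, 0, 0, 10, 0, 6, 0, 0, 0, 0, 10, 0, 6, 0, 0, 0, 0, 0, 0]}}

```text
time: 7.8
tool_pos: [0.5238, 0.3859, 0.3095]
tcp_rot: [-1.439, -1.478, -0.994]
wrist_force: [1.1, 0.6, -2.3]
width: 0.732
grip_force: 110.6
```

```bash
python3 - <<'E'
from h import *
st()
im=read_camera("top");c=calibration("top");print(tray(im,c)[0])
im=read_camera("scene");cv2.imwrite("pics/s3.png",im[:,:,::-1])
E
```

```text
t7.80 pos [0.5238 0.3859 0.3095] tilt69.7 yaz1.9 q [ 0.08  0.16  2.04  1.3   1.33 -0.57] w0.732 g111 F [ 1.1  0.6 -2.3]
[0.52135102 0.35190577 0.05      ]
```

View pics/s3.png

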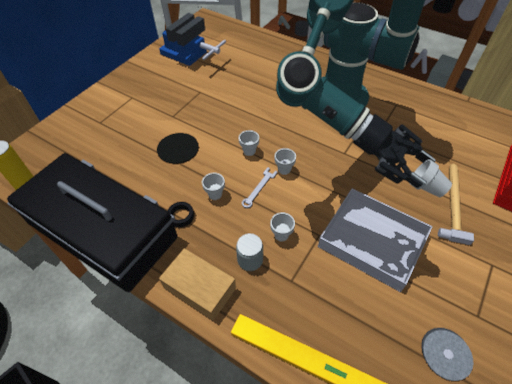

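Call:
{"method": "move_arm", "body": {"series": [6, 2, 0, 0, 0, 10, 0, 6, 2, 0, 0, 0, 10, 0, 6, 0, 0, 0, 0, 10, 0, 6, 0, 0, 0, 0, 10, 0, 6, 0, 0, 0, 0, 5, 0]}}

```text
time: 8.52
tool_pos: [0.5253, 0.3985, 0.3528]
tcp_rot: [-0.86, -0.894, -1.354]
wrist_force: [-0.3, 0.5, -2.0]
width: 0.738
grip_force: 110.8
```

Call:
{"method": "move_arm", "body": {"series": [6, 0, 0, 0, 0, 0, 0, 6, 0, 0, 0, 0, 0, 0, 6, 0, 0, 0, 0, 0, 0]}}

```text
time: 8.9
tool_pos: [0.5259, 0.3967, 0.3544]
tcp_rot: [-0.862, -0.896, -1.359]
wrist_force: [-0.3, -0.2, -0.7]
width: 0.737
grip_force: 110.8
```

```bash
python3 - <<'E'
from h import *
st()
im=read_camera("top");cv2.imwrite("pics/t4.png",im[130:330,:300,::-1])
im=read_camera("scene");cv2.imwrite("pics/x4.png",np.vstack([cv2.resize(read_camera("top")[130:300,0:300,::-1],(600,340)),cv2.resize(im[130:290,260:480,::-1],(350,255))[:, :600] if 0 else cv2.copyMakeBorder(cv2.resize(im[130:290,260:480,::-1],(350,255)),0,0,0,250,0)]))
E
```

```text
t8.90 pos [0.5259 0.3967 0.3544] tilt115.0 yaz1.8 q [ 0.12  0.52  2.08  1.87  1.9  -1.  ] w0.737 g111 F [-0.3 -0.2 -0.7]
```

View pics/x4.png

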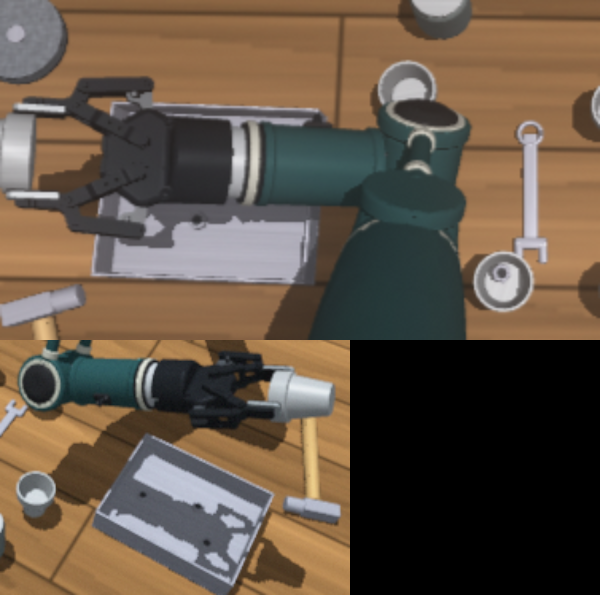

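The crops show three dark nuts on the tray floor, at (143,494), (197,506) and (207,542) in the lower crop. I'll shake once, turn the cup upright again, and carry it to the mat.

Call:
{"method": "move_arm", "body": {"series": [6, 1, 0, 0, 0, 9, 0, 6, 0, 0, 1.5, 0, 0, 0, 6, 0, 0, -1.5, 0, 0, 0, 6, 0, 0, 0, 0, 0, 0, 6, 0, 0, 0, 0, -10, 0]}}

```text
time: 9.68
tool_pos: [0.5256, 0.393, 0.3568]
tcp_rot: [-0.887, -0.905, -1.344]
wrist_force: [0.7, 0.5, -1.0]
width: 0.738
grip_force: 110.6
```

Call:
{"method": "move_arm", "body": {"series": [6, 0, 0, 0, 0, -10, 0, 6, 0, 0, 0, 0, -10, 0, 6, 0, 0, 0, 0, -10, 0, 6, 0, 0, 0, 0, -10, 0, 6, 0, 0, 0, 0, -10, 0]}}

```text
time: 10.3
tool_pos: [0.5262, 0.3904, 0.3622]
tcp_rot: [-1.514, -1.559, -0.942]
wrist_force: [-0.2, -0.0, -1.2]
width: 0.738
grip_force: 110.5
```

Call:
{"method": "move_arm", "body": {"series": [6, 0, 0, 0, 0, -10, 0, 6, 0, 0, 0, 0, -10, 0, 6, 0, 0, 0, 0, -10, 0, 6, 0, 0, 0, 0, -10, 0, 6, 0, 0, 0, 0, -10, 0]}}

```text
time: 10.92
tool_pos: [0.5263, 0.3909, 0.3637]
tcp_rot: [-2.063, -2.125, -0.253]
wrist_force: [-0.8, -0.2, -2.0]
width: 0.739
grip_force: 110.4
```

Call:
{"method": "move_arm", "body": {"series": [6, 0, 0, 0, 0, -10, 0, 6, 0, 0, 0, 0, -4, 0, 6, 0, 0, 0, 0, 0, 0]}}

```text
time: 11.3
tool_pos: [0.5254, 0.393, 0.3614]
tcp_rot: [-2.185, -2.257, -0.001]
wrist_force: [-0.1, 0.6, -1.6]
width: 0.737
grip_force: 110.5
```

```bash
python3 - <<'E'
from h import *
goto([.543,-.342,.3],0)
s,m=st();print(m.round(3))
E
```

```text
t11.30 pos [0.5254 0.393  0.3614] tilt0.0 yaz1.9 q [0.6  0.18 1.48 0.   1.48 0.57] w0.737 g111 F [-0.1  0.6 -1.6]
shift cm [-73.52  -0.64   6.1 ]
turn z 1.8700597842925788
t11.30 pos [0.5254 0.393  0.3614] tilt0.0 yaz1.9 q [0.6  0.18 1.48 0.   1.48 0.57] w0.737 g111 F [-0.1  0.6 -1.6]
[[-0.033  0.999 -0.   ]
 [ 0.999  0.033  0.001]
 [ 0.001 -0.    -1.   ]]
```

Call:
{"method": "move_arm", "body": {"series": [6, -3, 0, 0.5, 0, 0, 1.9, 6, -5.9, 0.15, 0.5, 0, 0, 0, 6, -5.9, 0.15, 0.5, 0, 0, 0, 6, -5.9, 0.15, 0.5, 0, 0, 0, 6, -5.9, 0.15, 0.5, 0, 0, 0]}}

```text
time: 11.92
tool_pos: [0.5316, 0.1232, 0.3364]
tcp_rot: [2.226, 2.217, 0.003]
wrist_force: [0.1, -0.9, -1.0]
width: 0.738
grip_force: 110.7
```

Call:
{"method": "move_arm", "body": {"series": [6, -5.9, 0.15, 0.5, 0, 0, 0, 6, -5.9, 0.15, 0.5, 0, 0, 0, 6, -5.9, 0.15, 0.5, 0, 0, 0, 6, -5.9, 0.15, 0.5, 0, 0, 0, 6, -5.9, 0.15, 0.5, 0, 0, 0]}}

```text
time: 12.55
tool_pos: [0.538, -0.1716, 0.3117]
tcp_rot: [2.225, 2.216, 0.003]
wrist_force: [0.8, -0.0, -0.5]
width: 0.739
grip_force: 110.7
```

Call:
{"method": "move_arm", "body": {"series": [6, -5.9, 0.15, 0.5, 0, 0, 0, 6, -5.9, 0.15, 0.5, 0, 0, 0, 6, -5.5, 0.15, 0.5, 0, 0, 0, 6, 0, 0, 0, 0, 0, 0, 6, 0, 0, 0, 0, 0, 0]}}

```text
time: 13.18
tool_pos: [0.5423, -0.3423, 0.2962]
tcp_rot: [-2.226, -2.216, -0.002]
wrist_force: [-0.1, 0.6, -1.5]
width: 0.735
grip_force: 110.4
```

```bash
python3 - <<'E'
from h import *
goto([.543,-.342,.059],0)
E
```

```text
t13.18 pos [ 0.5423 -0.3423  0.2962] tilt0.1 yaz-0.3 q [-0.6   0.17  1.61  0.    1.36 -0.6 ] w0.735 g110 F [-0.1  0.6 -1.5]
shift cm [ 0.    0.06 23.72]
turn z -0.25672438636219397
```

Call:
{"method": "move_arm", "body": {"series": [6, 0, 0, 6, 0, 0, 0, 6, 0, 0, 6, 0, 0, 0, 6, 0, 0, 6, 0, 0, 0, 6, 0, 0, 4, 0, 0, 0, 6, 0, 0, 0.7, 0, 0, 0]}}

```text
time: 13.8
tool_pos: [0.541, -0.3387, 0.0661]
tcp_rot: [-2.217, -2.216, 0.001]
wrist_force: [-0.1, -0.3, -1.1]
width: 0.739
grip_force: 110.5
```

Call:
{"method": "move_arm", "body": {"series": [6, 0, 0, 0.5, 0, 0, 0, 6, 0, 0, 0.3, 0, 0, 0, 6, 0, 0, 0.2, 0, 0, 0, 6, 0, 0, 0, 0, 0, 0]}}

```text
time: 14.3
tool_pos: [0.5441, -0.3423, 0.0603]
tcp_rot: [2.223, 2.218, 0.0]
wrist_force: [-0.0, 0.5, -1.4]
width: 0.733
grip_force: 110.5
```

```bash
python3 - <<'E'
from h import *
st()
E
```

```text
t14.30 pos [ 0.5441 -0.3423  0.0603] tilt0.1 yaz-0.1 q [-0.6   0.36  1.83  0.    0.95 -0.6 ] w0.733 g111 F [-0.   0.5 -1.4]
```

Call:
{"method": "move_arm", "body": {"series": [6, 0, 0, 0.3, 0, 0, 0, 6, 0, 0, 0, 0, 0, 0]}}

```text
time: 14.55
tool_pos: [0.5443, -0.3424, 0.0583]
tcp_rot: [2.222, 2.218, 0.0]
wrist_force: [-2.0, 2.4, 7.2]
width: 0.73
grip_force: 111.5
```

Call:
{"method": "move_arm", "body": {"series": [6, 0, 0, 0.3, 0, 0, 0, 6, 0, 0, 0, 0, 0, 0]}}

```text
time: 14.8
tool_pos: [0.5443, -0.3425, 0.0583]
tcp_rot: [2.222, 2.218, 0.0]
wrist_force: [-7.6, 5.1, 23.1]
width: 0.734
grip_force: 113.4
```

Call:
{"method": "move_arm", "body": {"series": [6, 0, 0, -0.3, 0, 0, 0, 8.5, 0, 0, 0, 0, 0, 0, 8.5, 0, 0, 0, 0, 0, 0, 8.5, 0, 0, 0, 0, 0, 0, 8.5, 0, 0, -2, 0, 0, 0]}}

```text
time: 15.42
tool_pos: [0.5418, -0.3407, 0.0745]
tcp_rot: [-2.22, -2.216, 0.002]
wrist_force: [0.4, 0.5, -0.3]
width: 0.998
grip_force: 0.0
```

Call:
{"method": "move_arm", "body": {"series": [8.5, 0, 0, -6, 0, 0, 0, 8.5, 0, 0, -6, 0, 0, 0, 8.5, 5.8, -1.7, 0, 0, 0, 0, 8.5, 5.8, -1.7, 0, 0, 0, 0, 8.5, 5.8, -1.7, 0, 0, 0, 0]}}

```text
time: 16.05
tool_pos: [0.4928, -0.1665, 0.1982]
tcp_rot: [2.223, 2.217, 0.002]
wrist_force: [0.8, 0.4, 0.5]
width: 0.99
grip_force: 0.0
```

Call:
{"method": "move_arm", "body": {"series": [8.5, 5.8, -1.7, 0, 0, 0, 0, 8.5, 5.8, -1.7, 0, 0, 0, 0, 8.5, 0, 0, 0, 0, 0, 0]}}

```text
time: 16.42
tool_pos: [0.4581, -0.0485, 0.1976]
tcp_rot: [2.217, 2.225, 0.002]
wrist_force: [-0.2, 0.1, -0.1]
width: 0.994
grip_force: 0.0
```

```bash
python3 - <<'E'
from h import *
st();im=read_camera("top");c=calibration("top");cv2.imwrite("pics/t5.png",cv2.resize(im[100:330,:460,::-1],(800,400)))
print(tray(im,c)[0])
c=calibration("wrist");im=read_camera("wrist");cv2.imwrite("pics/w5.png",im[:,:,::-1]);print(proj(c,[.441,.007,.066]))
E
```

```text
t16.43 pos [ 0.4581 -0.0485  0.1976] tilt0.1 yaz0.2 q [-0.16 -0.12  2.09  0.    1.17 -0.16] w0.994 g0 F [-0.2  0.1 -0.1]
[0.52940666 0.34223    0.05      ]
[[231.03593369 127.90916013]]
```

View pics/t5.png

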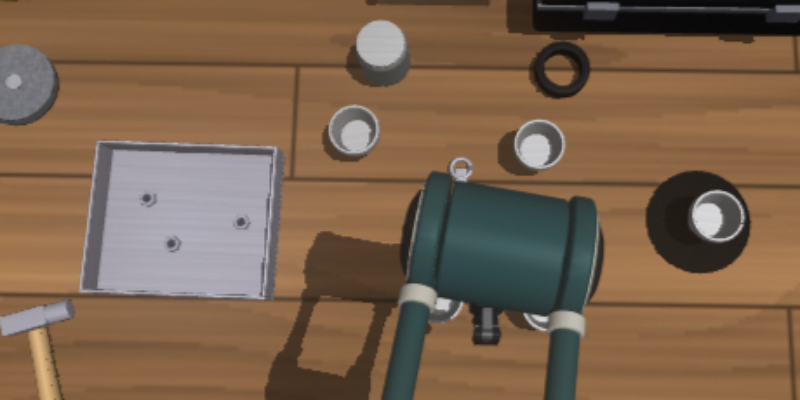

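View pics/w5.png

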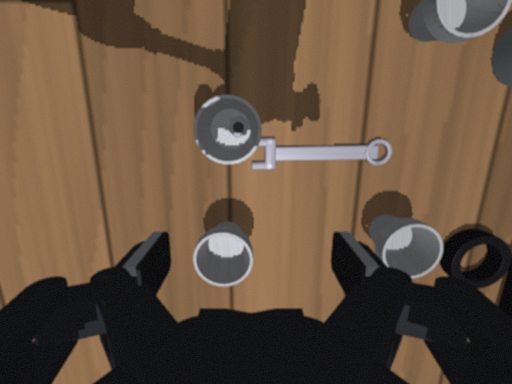

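The top view shows three nuts in the tray at (148,199), (241,222) and (172,243), and the emptied cup on the mat at (717,216). The wrist view shows the second loaded cup's rim at (228,129) with one nut, e3 at (223,257) and e2 at (411,248).

```bash
python3 - <<'E'
from h import *
c=calibration("wrist")
print(cast(c,[(228,129),(223,257),(411,248)],.066).round(4))
print(cast(calibration("top"),[(717/1.739,216/1.739+100)],.072).round(4))
E
```

```text
[[ 0.4387  0.0048  0.066 ]
 [ 0.4303 -0.132   0.066 ]
 [ 0.6352 -0.1215  0.066 ]]
[[ 0.5416 -0.347   0.072 ]]
```

Call:
{"method": "move_arm", "body": {"series": [8.5, 5.35, -1.95, 0, 0, 0, 0, 8.5, 0, 0, 5, 0, 0, 0, 8.5, 0, 0, 5, 0, 0, 0, 8.5, 0, 0, 4.9, 0, 0, 0, 8.5, 0, 0, 0, 0, 0, 0]}}

```text
time: 17.15
tool_pos: [0.4364, 0.0007, 0.0441]
tcp_rot: [-2.221, -2.213, 0.01]
wrist_force: [-0.6, -0.1, 0.1]
width: 0.998
grip_force: 0.0
```

Call:
{"method": "move_arm", "body": {"series": [6, 0, 0, 0, 0, 0, 0, 6, 0, 0, 0, 0, 0, 0, 6, 0, 0, 0, 0, 0, 0, 6, 0, 0, 0, 0, 0, 0]}}

```text
time: 17.65
tool_pos: [0.4427, 0.0014, 0.0503]
tcp_rot: [2.22, 2.216, 0.006]
wrist_force: [-0.8, -2.1, 8.2]
width: 0.749
grip_force: 110.6
```

```bash
python3 - <<'E'
from h import *
st()
E
```

```text
t17.65 pos [0.4427 0.0014 0.0503] tilt0.4 yaz-0.1 q [-0.05  0.03  2.26 -0.    0.85 -0.05] w0.749 g111 F [-0.8 -2.1  8.2]
```

Call:
{"method": "move_arm", "body": {"series": [6, 0, 0, -1.5, 0, 0, 0, 6, 0, 0, -5, 0, 0, 0, 6, 0, 0, -6, 0, 0, 0, 6, 0, 0, -6, 0, 0, 0, 6, 0, 0, -6, 0, 0, 0]}}

```text
time: 18.27
tool_pos: [0.4389, 0.002, 0.2953]
tcp_rot: [2.223, 2.219, 0.002]
wrist_force: [1.5, -0.1, -2.5]
width: 0.749
grip_force: 110.6
```

Call:
{"method": "move_arm", "body": {"series": [6, 5.6, 1.2, -1, 0, 0, 0, 6, 5.6, 1.2, -1, 0, 0, 0, 6, 5.6, 1.2, -1, 0, 0, 0, 6, 5.6, 1.2, -1, 0, 0, 0, 6, 5.6, 1.2, -1, 0, 0, 0]}}

```text
time: 18.9
tool_pos: [0.4998, 0.2834, 0.3438]
tcp_rot: [2.223, 2.219, 0.001]
wrist_force: [1.0, -0.3, -2.0]
width: 0.746
grip_force: 110.7
```

Call:
{"method": "move_arm", "body": {"series": [6, 5.6, 1.2, 0, 0, 0, 0, 6, 5.6, 1.2, 0, 0, 0, 0, 6, 0, 0, 0, 0, 0, 0]}}

```text
time: 19.27
tool_pos: [0.5237, 0.3972, 0.3415]
tcp_rot: [-2.218, -2.223, 0.001]
wrist_force: [-0.8, 0.1, -1.5]
width: 0.751
grip_force: 110.7
```

```bash
python3 - <<'E'
from h import *
st();im=read_camera("top");c=calibration("top");print(tray(im,c))
cv2.imwrite("pics/t6.png",im[:,:,::-1])
im=read_camera("scene");cv2.imwrite("pics/s6.png",im[:,:,::-1])
a=cv2.imread("pics/scene0.png")[:,:,::-1]; d=(np.abs(a.astype(int)-im).sum(2)>90).astype(np.uint8); print(d[240:300,320:440].sum())
E
```

```text
t19.27 pos [0.5237 0.3972 0.3415] tilt0.1 yaz0.1 q [0.61 0.19 1.51 0.   1.44 0.61] w0.751 g111 F [-0.8  0.1 -1.5]
(array([0.52936046, 0.34223036, 0.05      ]), array([[0.43338593, 0.4671679 , 0.05      ],
       [0.63561718, 0.4787382 , 0.05      ],
       [0.62838028, 0.21332854, 0.05      ],
       [0.42702176, 0.210756  , 0.05      ]]))
921
```

Call:
{"method": "move_arm", "body": {"series": [6, 0, 0, -1.5, 0, 10, 0, 6, 0, 0, 0, 0, 10, 0, 6, 0, 0, 0, 0, 10, 0, 6, 0, 0, 0, 0, 10, 0, 6, 0, 0, 0, 0, 10, 0]}}

```text
time: 20.0
tool_pos: [0.5243, 0.3917, 0.3594]
tcp_rot: [-1.702, -1.699, -0.804]
wrist_force: [-1.0, 0.2, -3.6]
width: 0.748
grip_force: 110.7
```

Call:
{"method": "move_arm", "body": {"series": [6, 0, 0, 0, 0, 10, 0, 6, 0, 0, 0, 0, 10, 0, 6, 0, 0, 0, 0, 10, 0, 6, 0, 0, 0, 0, 10, 0, 6, 0, 0, 0, 0, 10, 0]}}

```text
time: 20.62
tool_pos: [0.5247, 0.3916, 0.3588]
tcp_rot: [-1.078, -1.077, -1.296]
wrist_force: [-0.9, -0.5, -2.8]
width: 0.751
grip_force: 110.9
```

Call:
{"method": "move_arm", "body": {"series": [6, 0, 0, 0, 0, 10, 0, 6, 0, 0, 0, 0, 7, 0, 6, 0, 0, 1.5, 0, 0, 0, 6, 0, 0, -1.5, 0, 0, 0, 6, 0, 0, 0, 0, 0, 0]}}

```text
time: 21.25
tool_pos: [0.5247, 0.3928, 0.3591]
tcp_rot: [-0.856, -0.858, -1.4]
wrist_force: [0.4, -0.7, -0.8]
width: 0.746
grip_force: 110.9
```

```bash
python3 - <<'E'
from h import *
st()
im=read_camera("scene");cv2.imwrite("pics/x7.png",cv2.resize(im[130:300,260:480,::-1],(660,510)))
E
```

```text
t21.25 pos [0.5247 0.3928 0.3591] tilt117.0 yaz-0.2 q [ 0.12  0.51  2.11  1.92  1.92 -1.02] w0.746 g111 F [ 0.4 -0.7 -0.8]
```

View pics/x7.png

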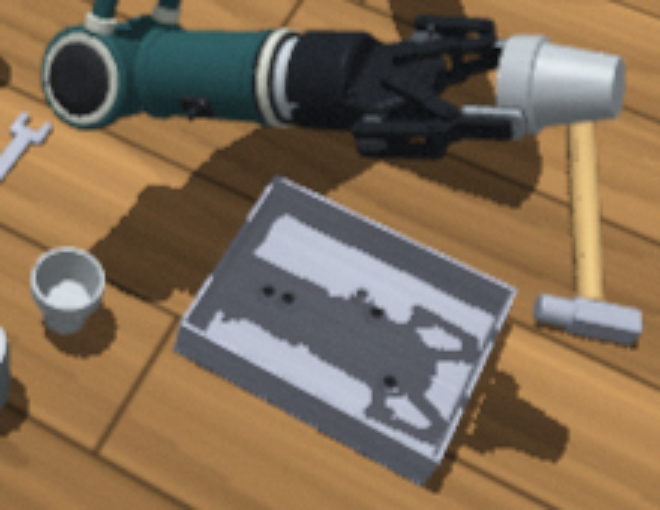

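The crop shows the tray with nuts at (267,292), (288,297), (376,312) and (390,382), and possibly another at (362,296). Next I untilt and carry the cup to the stack.

Call:
{"method": "move_arm", "body": {"series": [6, 0, 0, 0, 0, -10, 0, 6, 0, 0, 0, 0, -10, 0, 6, 0, 0, 0, 0, -10, 0, 6, 0, 0, 0, 0, -10, 0, 6, 0, 0, 0, 0, -10, 0]}}

```text
time: 21.92
tool_pos: [0.5246, 0.3922, 0.3589]
tcp_rot: [-1.506, -1.502, -0.994]
wrist_force: [-0.3, 0.6, -1.5]
width: 0.746
grip_force: 111.0
```

Call:
{"method": "move_arm", "body": {"series": [6, 0, 0, 0, 0, -10, 0, 6, 0, 0, 0, 0, -10, 0, 6, 0, 0, 0, 0, -10, 0, 6, 0, 0, 0, 0, -10, 0, 6, 0, 0, 0, 0, -10, 0]}}

```text
time: 22.55
tool_pos: [0.5246, 0.3926, 0.3605]
tcp_rot: [-2.07, -2.063, -0.31]
wrist_force: [-0.6, 0.4, -1.7]
width: 0.75
grip_force: 111.0
```

Call:
{"method": "move_arm", "body": {"series": [6, 0, 0, 0, 0, -10, 0, 6, 0, 0, 0, 0, -7, 0, 6, 0, 0, 0, 0, 0, 0, 6, -5.9, 0.15, 0.4, 0, 0, 0, 6, -5.9, 0.15, 0.4, 0, 0, 0]}}

```text
time: 23.18
tool_pos: [0.5267, 0.2739, 0.3493]
tcp_rot: [-2.222, -2.219, -0.003]
wrist_force: [0.6, -0.9, -1.1]
width: 0.747
grip_force: 110.8
```

Call:
{"method": "move_arm", "body": {"series": [6, -5.9, 0.15, 0.4, 0, 0, 0, 6, -5.9, 0.15, 0.4, 0, 0, 0, 6, -5.9, 0.15, 0.4, 0, 0, 0, 6, -5.9, 0.15, 0.4, 0, 0, 0, 6, -5.9, 0.15, 0.4, 0, 0, 0]}}

```text
time: 23.8
tool_pos: [0.5329, -0.0221, 0.3298]
tcp_rot: [2.225, 2.217, 0.005]
wrist_force: [0.1, 0.5, -0.8]
width: 0.745
grip_force: 110.8
```

Call:
{"method": "move_arm", "body": {"series": [6, -5.9, 0.15, 0.4, 0, 0, 0, 6, -5.9, 0.15, 0.4, 0, 0, 0, 6, -5.9, 0.15, 0.4, 0, 0, 0, 6, -5.9, 0.15, 0.4, 0, 0, 0, 6, -5.9, 0.15, 0.4, 0, 0, 0]}}

```text
time: 24.42
tool_pos: [0.5395, -0.3169, 0.31]
tcp_rot: [2.225, 2.215, 0.004]
wrist_force: [1.3, 1.2, -1.0]
width: 0.749
grip_force: 110.8
```

Call:
{"method": "move_arm", "body": {"series": [6, -3, 0.15, 0, 0, 0, 0, 6, 0, 0, 0, 0, 0, 0, 6, 0, 0, 0, 0, 0, 0]}}

```text
time: 24.8
tool_pos: [0.5415, -0.3442, 0.3096]
tcp_rot: [2.225, 2.217, 0.003]
wrist_force: [-0.5, -0.1, -1.6]
width: 0.747
grip_force: 110.8
```

```bash
python3 - <<'E'
from h import *
goto([.5443,-.3505,.082],0)
E
```

```text
t24.80 pos [ 0.5415 -0.3442  0.3096] tilt0.1 yaz-0.2 q [-0.61  0.17  1.59  0.    1.38 -0.6 ] w0.747 g111 F [-0.5 -0.1 -1.6]
shift cm [-0.65  0.26 22.76]
turn z -0.203097985653244
```

Call:
{"method": "move_arm", "body": {"series": [6, -0.65, 0.2, 6, 0, 0, 0, 6, 0, 0, 6, 0, 0, 0, 6, 0, 0, 6, 0, 0, 0, 6, 0, 0, 0, 0, 0, 0, 6, 0, 0, 0, 0, 0, 0]}}

```text
time: 25.42
tool_pos: [0.5459, -0.3509, 0.132]
tcp_rot: [2.22, 2.218, 0.001]
wrist_force: [-0.3, -1.1, -0.1]
width: 0.75
grip_force: 110.8
```

Call:
{"method": "move_arm", "body": {"series": [6, 0, 0, 1.5, 0, 0, 0, 6, 0, 0, 1.5, 0, 0, 0, 6, 0, 0, 1.2, 0, 0, 0, 6, 0, 0, 0, 0, 0, 0]}}

```text
time: 25.92
tool_pos: [0.5435, -0.3503, 0.0855]
tcp_rot: [-2.222, -2.217, 0.001]
wrist_force: [-0.5, -0.8, -2.0]
width: 0.745
grip_force: 110.8
```

Call:
{"method": "move_arm", "body": {"series": [6, 0, 0, 0.3, 0, 0, 0, 6, 0, 0, 0, 0, 0, 0]}}

```text
time: 26.18
tool_pos: [0.5446, -0.351, 0.0844]
tcp_rot: [2.224, 2.219, -0.0]
wrist_force: [0.1, -0.3, -1.2]
width: 0.746
grip_force: 110.8
```

Call:
{"method": "move_arm", "body": {"series": [6, 0, 0, 0.3, 0, 0, 0, 6, 0, 0, 0, 0, 0, 0, 6, 0, 0, 0.2, 0, 0, 0, 6, 0, 0, 0, 0, 0, 0]}}

```text
time: 26.68
tool_pos: [0.5457, -0.3518, 0.0823]
tcp_rot: [2.221, 2.217, 0.001]
wrist_force: [-2.8, 0.1, 11.6]
width: 0.747
grip_force: 112.2
```

```bash
python3 - <<'E'
from h import *
st()
E
```

```text
t26.68 pos [ 0.5457 -0.3518  0.0823] tilt0.2 yaz-0.1 q [-0.61  0.35  1.8  -0.    0.99 -0.61] w0.747 g112 F [-2.8  0.1 11.6]
```

Seated at 0.082 as expected. Release and go to e3.

Call:
{"method": "move_arm", "body": {"series": [6, 0, 0, -0.2, 0, 0, 0, 8.5, 0, 0, 0, 0, 0, 0, 8.5, 0, 0, 0, 0, 0, 0, 8.5, 0, 0, 0, 0, 0, 0, 8.5, 0, 0, -2, 0, 0, 0]}}

```text
time: 27.3
tool_pos: [0.5429, -0.3497, 0.0995]
tcp_rot: [-2.22, -2.216, 0.001]
wrist_force: [-0.1, 0.1, 0.1]
width: 0.998
grip_force: 0.0
```

Call:
{"method": "move_arm", "body": {"series": [8.5, 0, 0, -6, 0, 0, 0, 8.5, 0, 0, -4, 0, 0, 0, 8.5, 5.4, -2.9, 0, 0, 0, 0, 8.5, 5.4, -2.9, 0, 0, 0, 0, 8.5, 5.4, -2.9, 0, 0, 0, 0]}}

```text
time: 27.92
tool_pos: [0.4574, -0.1876, 0.2031]
tcp_rot: [2.223, 2.217, 0.002]
wrist_force: [0.8, 0.5, -0.3]
width: 0.993
grip_force: 0.0
```

Call:
{"method": "move_arm", "body": {"series": [8.5, 5.4, -2.8, 0, 0, 0, 0, 8.5, 0, 0, 0, 0, 0, 0, 8.5, 0, 0, 0, 0, 0, 0]}}

```text
time: 28.3
tool_pos: [0.4309, -0.135, 0.2029]
tcp_rot: [2.22, 2.218, 0.002]
wrist_force: [0.2, 0.1, 0.2]
width: 0.999
grip_force: 0.0
```

```bash
python3 - <<'E'
from h import *
goto([.4303,-.132,.0476],0);im=read_camera("top");cv2.imwrite("pics/t8.png",im[:,:,::-1]);c=calibration("top")
u,r=cv2.minEnclosingCircle(blob(im,(415,224),24,60));print(u,r,cast(c,u,.09))
E
```

```text
t28.30 pos [ 0.4309 -0.135   0.2029] tilt0.2 yaz-0.1 q [-0.36 -0.14  2.1  -0.    1.18 -0.36] w0.999 g0 F [0.2 0.1 0.2]
shift cm [ 0.33 -0.11 15.53]
turn z -0.05487173378337218
(414.75, 224.0833282470703) 23.78880500793457 [[ 0.53954573 -0.34648418  0.09      ]]
```

View pics/t8.png

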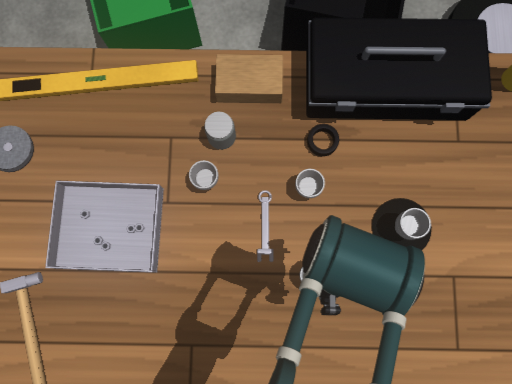

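The top view shows five nuts in the tray, near (85,214), (134,228) and (102,242). The nested pair on the mat at (414,223) is empty. Now I grasp e3.

Call:
{"method": "move_arm", "body": {"series": [8.5, 0.3, 0, 5, 0, 0, 0, 8.5, 0, 0, 5, 0, 0, 0, 8.5, 0, 0, 5.2, 0, 0, 0, 8.5, 0, 0, 0, 0, 0, 0, 8.5, 0, 0, 0, 0, 0, 0]}}

```text
time: 28.98
tool_pos: [0.4316, -0.1329, 0.0507]
tcp_rot: [2.224, 2.217, 0.001]
wrist_force: [0.5, 0.2, 0.3]
width: 1.001
grip_force: 0.0
```

Call:
{"method": "move_arm", "body": {"series": [6, 0, 0, 0, 0, 0, 0, 6, 0, 0, 0, 0, 0, 0, 6, 0, 0, 0, 0, 0, 0, 6, 0, 0, 0, 0, 0, 0]}}

```text
time: 29.48
tool_pos: [0.4325, -0.1328, 0.0531]
tcp_rot: [2.22, 2.216, 0.003]
wrist_force: [-3.9, 0.1, 11.2]
width: 0.744
grip_force: 106.5
```

Call:
{"method": "move_arm", "body": {"series": [6, 0, 0, -1.5, 0, 0, 0, 6, 0, 0, -5, 0, 0, 0, 6, 0, 0, -6, 0, 0, 0, 6, 0, 0, -5, 0, 0, 0, 6, 0, 0, 0, 0, 0, 0]}}

```text
time: 30.1
tool_pos: [0.4337, -0.1329, 0.2316]
tcp_rot: [2.215, 2.211, 0.009]
wrist_force: [-0.2, -0.3, -1.0]
width: 0.748
grip_force: 110.2
```

Call:
{"method": "move_arm", "body": {"series": [6, -5.4, 2.9, 0, 0, 0, 0, 6, -5.4, 2.9, 0, 0, 0, 0, 6, -5.4, 2.9, 0, 0, 0, 0, 6, -5.4, 2.6, 0, 0, 0, 0, 6, 0, 0, 0, 0, 0, 0]}}

```text
time: 30.72
tool_pos: [0.5429, -0.3511, 0.2223]
tcp_rot: [-2.226, -2.215, 0.001]
wrist_force: [-1.2, -0.1, -1.7]
width: 0.741
grip_force: 110.2
```

```bash
python3 - <<'E'
from h import *
goto([.545,-.350,.108],0)
E
```

```text
t30.73 pos [ 0.5429 -0.3511  0.2223] tilt0.1 yaz-0.3 q [-0.61  0.22  1.69 -0.    1.23 -0.61] w0.741 g110 F [-1.2 -0.1 -1.7]
shift cm [ 0.11  0.23 11.43]
turn z -0.27881235696995077
```

Call:
{"method": "move_arm", "body": {"series": [6, 0.2, 0.2, 5, 0, 0, 0, 6, 0, 0, 2.5, 0, 0, 0, 6, 0, 0, 1.5, 0, 0, 0, 6, 0, 0, 1.5, 0, 0, 0, 6, 0, 0, 0.3, 0, 0, 0]}}

```text
time: 31.35
tool_pos: [0.5442, -0.3454, 0.1158]
tcp_rot: [-2.223, -2.219, 0.0]
wrist_force: [0.4, 1.2, -1.2]
width: 0.738
grip_force: 110.2
```

Call:
{"method": "move_arm", "body": {"series": [6, 0, 0, 0, 0, 0, 0, 6, 0, 0, 0.3, 0, 0, 0, 6, 0, 0, 0, 0, 0, 0]}}

```text
time: 31.72
tool_pos: [0.5448, -0.3461, 0.1138]
tcp_rot: [2.223, 2.219, 0.0]
wrist_force: [0.7, 0.5, -1.3]
width: 0.742
grip_force: 110.2
```

```bash
python3 - <<'E'
from h import *
st()
E
```

```text
t31.73 pos [ 0.5448 -0.3461  0.1138] tilt0.0 yaz-0.1 q [-0.6   0.31  1.79 -0.    1.04 -0.6 ] w0.742 g110 F [ 0.7  0.5 -1.3]
```

Call:
{"method": "move_arm", "body": {"series": [6, 0, 0, 0.3, 0, 0, 0, 6, 0, 0, 0, 0, 0, 0, 6, 0, 0, 0.2, 0, 0, 0, 6, 0, 0, 0, 0, 0, 0]}}

```text
time: 32.22
tool_pos: [0.5461, -0.3469, 0.1111]
tcp_rot: [2.221, 2.216, 0.001]
wrist_force: [-0.6, 1.1, 10.0]
width: 0.743
grip_force: 111.4
```

```bash
python3 - <<'E'
from h import *
st()
E
```

```text
t32.23 pos [ 0.5461 -0.3469  0.1111] tilt0.2 yaz-0.1 q [-0.6   0.31  1.79  0.    1.04 -0.6 ] w0.743 g111 F [-0.6  1.1 10. ]
```

Call:
{"method": "move_arm", "body": {"series": [6, 0, 0, -0.2, 0, 0, 0, 8.5, 0, 0, 0, 0, 0, 0, 8.5, 0, 0, 0, 0, 0, 0, 8.5, 0, 0, 0, 0, 0, 0, 8.5, 0, 0, -2, 0, 0, 0]}}

```text
time: 32.85
tool_pos: [0.5429, -0.3448, 0.1285]
tcp_rot: [-2.22, -2.216, 0.001]
wrist_force: [-0.3, 0.3, 0.8]
width: 0.999
grip_force: 0.0
```

Call:
{"method": "move_arm", "body": {"series": [8.5, 0, 0, -6, 0, 0, 0, 8.5, 0, 0, -2, 0, 0, 0, 8.5, 5.6, 2.25, 0, 0, 0, 0, 8.5, 5.6, 2.25, 0, 0, 0, 0, 8.5, 5.6, 2.25, 0, 0, 0, 0]}}

```text
time: 33.48
tool_pos: [0.613, -0.1767, 0.2114]
tcp_rot: [2.224, 2.217, 0.001]
wrist_force: [-0.5, -0.4, 0.2]
width: 0.994
grip_force: 0.0
```

Call:
{"method": "move_arm", "body": {"series": [8.5, 5.6, 2.25, 0, 0, 0, 0, 8.5, 0, 0, 0, 0, 0, 0, 8.5, 0, 0, 0, 0, 0, 0]}}

```text
time: 33.85
tool_pos: [0.635, -0.1219, 0.2107]
tcp_rot: [2.222, 2.22, -0.001]
wrist_force: [0.1, -1.0, -0.5]
width: 0.994
grip_force: 0.0
```

```bash
python3 - <<'E'
from h import *
goto([.6352,-.1215,.050],0)
E
```

```text
t33.85 pos [ 0.635  -0.1219  0.2107] tilt0.0 yaz-0.0 q [-0.23  0.23  1.7  -0.    1.21 -0.23] w0.994 g0 F [ 0.1 -1.  -0.5]
shift cm [ 0.06  0.02 16.07]
turn z -0.041007426805364844
```

Call:
{"method": "move_arm", "body": {"series": [8.5, 0, 0, 5.5, 0, 0, 0, 8.5, 0, 0, 5.5, 0, 0, 0, 8.5, 0, 0, 5, 0, 0, 0, 8.5, 0, 0, 0, 0, 0, 0, 8.5, 0, 0, 0, 0, 0, 0]}}

```text
time: 34.48
tool_pos: [0.636, -0.1235, 0.0522]
tcp_rot: [2.224, 2.216, 0.002]
wrist_force: [0.9, -0.4, 0.9]
width: 0.997
grip_force: 0.0
```

Call:
{"method": "move_arm", "body": {"series": [6, 0, 0, 0, 0, 0, 0, 6, 0, 0, 0, 0, 0, 0, 6, 0, 0, 0, 0, 0, 0, 6, 0, 0, 0, 0, 0, 0]}}

```text
time: 34.98
tool_pos: [0.6379, -0.123, 0.0552]
tcp_rot: [2.219, 2.215, 0.005]
wrist_force: [-2.0, -0.7, 7.9]
width: 0.74
grip_force: 108.3
```

Call:
{"method": "move_arm", "body": {"series": [6, 0, 0, -1.5, 0, 0, 0, 6, 0, 0, -6, 0, 0, 0, 6, 0, 0, -6, 0, 0, 0, 6, 0, 0, -6, 0, 0, 0, 6, 0, 0, 0, 0, 0, 0]}}

```text
time: 35.6
tool_pos: [0.6393, -0.1229, 0.2557]
tcp_rot: [2.214, 2.21, 0.014]
wrist_force: [0.2, -1.0, -1.6]
width: 0.741
grip_force: 110.0
```

Call:
{"method": "move_arm", "body": {"series": [6, -5.6, -2.25, 0, 0, 0, 0, 6, -5.6, -2.25, 0, 0, 0, 0, 6, -5.6, -2.25, 0, 0, 0, 0, 6, -5.6, -2.25, 0, 0, 0, 0, 6, 0, 0, 0, 0, 0, 0]}}

```text
time: 36.22
tool_pos: [0.5421, -0.3496, 0.2452]
tcp_rot: [2.23, 2.213, -0.002]
wrist_force: [-0.4, -0.2, -1.1]
width: 0.739
grip_force: 110.0
```

```bash
python3 - <<'E'
from h import *
goto([.545,-.347,.136],0)
E
```

```text
t36.23 pos [ 0.5421 -0.3496  0.2452] tilt0.1 yaz-0.4 q [-0.61  0.2   1.67 -0.    1.27 -0.6 ] w0.739 g110 F [-0.4 -0.2 -1.1]
shift cm [ 0.28  0.3  10.92]
turn z -0.42021984688841485
```

Call:
{"method": "move_arm", "body": {"series": [6, 0.2, 0.3, 4, 0, 0, -0.4, 6, 0, 0, 2.5, 0, 0, 0, 6, 0, 0, 1.5, 0, 0, 0, 6, 0, 0, 1.5, 0, 0, 0, 6, 0, 0, 0.4, 0, 0, 0]}}

```text
time: 36.85
tool_pos: [0.5474, -0.3434, 0.1456]
tcp_rot: [-2.215, -2.227, 0.0]
wrist_force: [0.2, 0.4, -1.4]
width: 0.741
grip_force: 110.0
```

Call:
{"method": "move_arm", "body": {"series": [6, 0, 0, 0, 0, 0, 0, 6, 0, 0, 0.3, 0, 0, 0, 6, 0, 0, 0, 0, 0, 0]}}

```text
time: 37.22
tool_pos: [0.5477, -0.3441, 0.1438]
tcp_rot: [2.215, 2.226, 0.0]
wrist_force: [-1.0, -0.3, -1.2]
width: 0.741
grip_force: 110.0
```

Call:
{"method": "move_arm", "body": {"series": [6, 0, 0, 0.3, 0, 0, 0, 6, 0, 0, 0, 0, 0, 0]}}

```text
time: 37.48
tool_pos: [0.5474, -0.3438, 0.1401]
tcp_rot: [-2.216, -2.227, 0.0]
wrist_force: [-1.0, -0.6, -0.5]
width: 0.739
grip_force: 110.0
```

```bash
python3 - <<'E'
from h import *
st()
E
```

```text
t37.48 pos [ 0.5474 -0.3438  0.1401] tilt0.0 yaz0.3 q [-0.6   0.29  1.77 -0.    1.09 -0.6 ] w0.739 g110 F [-1.  -0.6 -0.5]
```

Call:
{"method": "move_arm", "body": {"series": [6, 0, 0, 0.3, 0, 0, 0, 6, 0, 0, 0, 0, 0, 0]}}

```text
time: 37.72
tool_pos: [0.5484, -0.3446, 0.1392]
tcp_rot: [2.214, 2.225, 0.001]
wrist_force: [-1.5, -0.1, 5.3]
width: 0.739
grip_force: 110.7
```

```bash
python3 - <<'E'
from h import *
st()
E
```

```text
t37.73 pos [ 0.5484 -0.3446  0.1392] tilt0.2 yaz0.3 q [-0.6   0.29  1.77 -0.    1.09 -0.6 ] w0.739 g111 F [-1.5 -0.1  5.3]
```

Call:
{"method": "move_arm", "body": {"series": [6, 0, 0, -0.2, 0, 0, 0, 8.5, 0, 0, 0, 0, 0, 0, 8.5, 0, 0, 0, 0, 0, 0, 8.5, 0, 0, 0, 0, 0, 0, 8.5, 0, 0, -2, 0, 0, 0]}}

```text
time: 38.35
tool_pos: [0.5462, -0.3429, 0.1577]
tcp_rot: [-2.213, -2.224, 0.001]
wrist_force: [-0.1, -0.5, -0.5]
width: 0.998
grip_force: 0.0
```

Call:
{"method": "move_arm", "body": {"series": [8.5, 0, 0, -5, 0, 0, 0, 8.5, 0, 0, -2, 0, 0, 0, 8.5, 5.85, 1.3, 0, 0, 0, 0, 8.5, 5.85, 1.3, 0, 0, 0, 0, 8.5, 5.85, 1.3, 0, 0, 0, 0]}}

```text
time: 38.98
tool_pos: [0.5859, -0.1668, 0.2302]
tcp_rot: [2.216, 2.225, 0.001]
wrist_force: [0.4, 0.4, 1.1]
width: 0.992
grip_force: 0.0
```

Call:
{"method": "move_arm", "body": {"series": [8.5, 5.85, 1.3, 0, 0, 0, 0, 8.5, 5.85, 1.3, 0, 0, 0, 0, 8.5, 5.85, 1.3, 0, 0, 0, 0, 8.5, 5.85, 1.3, 0, 0, 0, 0, 8.5, 3.5, 1.3, 0, 0, 0, 0]}}

```text
time: 39.6
tool_pos: [0.6494, 0.1042, 0.23]
tcp_rot: [2.213, 2.229, 0.001]
wrist_force: [0.5, -0.5, -0.1]
width: 0.996
grip_force: 0.0
```

Call:
{"method": "move_arm", "body": {"series": [8.5, 0, 0, 0, 0, 0, 0, 8.5, 0, 0, 0, 0, 0, 0]}}

```text
time: 39.85
tool_pos: [0.6491, 0.1008, 0.2295]
tcp_rot: [2.215, 2.227, -0.001]
wrist_force: [-0.8, -0.0, 0.1]
width: 0.996
grip_force: 0.0
```

```bash
python3 - <<'E'
from h import *
goto([.652,.122,.050],0)
c=calibration("wrist");im=read_camera("wrist");u=proj(c,[.652,.122,.066])[0];(a,r)=cv2.minEnclosingCircle(blob(im,u,45,60));print(u,a,r,cast(c,a,.06))
im=read_camera("top");cv2.imwrite("pics/t9.png",im[:,:,::-1]);cv2.imwrite("pics/w9.png",read_camera("wrist")[:,:,::-1])
E
```

```text
t39.85 pos [0.6491 0.1008 0.2295] tilt0.0 yaz0.3 q [ 0.12  0.24  1.66 -0.    1.25  0.11] w0.996 g0 F [-0.8 -0.   0.1]
shift cm [ 2.13  0.31 17.94]
turn z 0.3145628009243495
[252.88266105 160.38740738] (252.52197265625, 161.87362670898438) 30.389554977416992 [[0.65165965 0.11942023 0.06      ]]
```

View pics/w9.png

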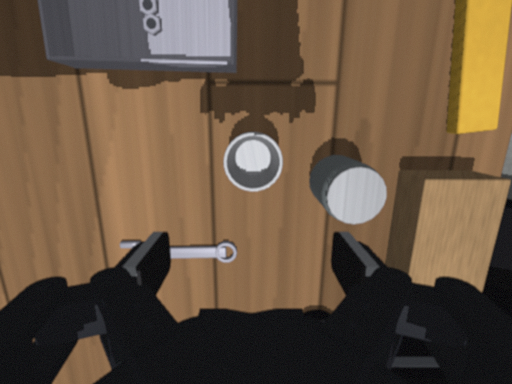

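The wrist view shows e1 empty, rim at (253,161), i.e. at (0.652, 0.1205), with the tin clear to its right.

Call:
{"method": "move_arm", "body": {"series": [8.5, 2, 0.3, 5, 0, 0, 0, 8.5, 0, 0, 5, 0, 0, 0, 8.5, 0, 0, 4, 0, 0, 0, 8.5, 0, 0, 3.9, 0, 0, 0, 8.5, 0, 0, 0, 0, 0, 0]}}

```text
time: 40.62
tool_pos: [0.6485, 0.1194, 0.0463]
tcp_rot: [-2.214, -2.222, 0.011]
wrist_force: [0.3, -0.5, 0.8]
width: 0.999
grip_force: 0.0
```

Call:
{"method": "move_arm", "body": {"series": [6, 0, 0, 0, 0, 0, 0, 6, 0, 0, 0, 0, 0, 0, 6, 0, 0, 0, 0, 0, 0, 6, 0, 0, 0, 0, 0, 0]}}

```text
time: 41.12
tool_pos: [0.6544, 0.1213, 0.0534]
tcp_rot: [2.213, 2.225, 0.006]
wrist_force: [-0.4, -1.2, 6.7]
width: 0.746
grip_force: 110.2
```

Call:
{"method": "move_arm", "body": {"series": [6, 0, 0, -1.5, 0, 0, 0, 6, 0, 0, -6, 0, 0, 0, 6, 0, 0, -6, 0, 0, 0, 6, 0, 0, -6, 0, 0, 0, 6, 0, 0, -2, 0, 0, 0]}}

```text
time: 41.75
tool_pos: [0.6544, 0.1216, 0.2722]
tcp_rot: [2.212, 2.223, 0.012]
wrist_force: [-0.2, 0.1, -1.5]
width: 0.75
grip_force: 110.2
```

Call:
{"method": "move_arm", "body": {"series": [6, -5.85, -1.3, 0, 0, 0, 0, 6, -5.85, -1.3, 0, 0, 0, 0, 6, -5.85, -1.3, 0, 0, 0, 0, 6, -5.85, -1.3, 0, 0, 0, 0, 6, -5.85, -1.3, 0, 0, 0, 0]}}

```text
time: 42.38
tool_pos: [0.5872, -0.173, 0.2642]
tcp_rot: [-2.214, -2.226, 0.001]
wrist_force: [1.3, -0.7, -1.2]
width: 0.742
grip_force: 110.1
```

Call:
{"method": "move_arm", "body": {"series": [6, -5.85, -1.3, 0, 0, 0, 0, 6, -5.85, -1.3, 0, 0, 0, 0, 6, -5.85, -1.3, 0, 0, 0, 0, 6, 0, 0, 0, 0, 0, 0, 6, 0, 0, 0, 0, 0, 0]}}

```text
time: 43.0
tool_pos: [0.5498, -0.3469, 0.2641]
tcp_rot: [-2.215, -2.224, -0.0]
wrist_force: [0.9, -0.1, -0.4]
width: 0.741
grip_force: 110.1
```

```bash
python3 - <<'E'
from h import *
goto([.547,-.346,.165],0)
E
```

```text
t43.00 pos [ 0.5498 -0.3469  0.2641] tilt0.2 yaz0.2 q [-0.6   0.21  1.63  0.    1.31 -0.61] w0.741 g110 F [ 0.9 -0.1 -0.4]
shift cm [ 0.07 -0.27  9.91]
turn z 0.228236467300718
```

Call:
{"method": "move_arm", "body": {"series": [6, 0, -0.3, 3.5, 0, 0, 0, 6, 0, 0, 2.5, 0, 0, 0, 6, 0, 0, 1.5, 0, 0, 0, 6, 0, 0, 1.5, 0, 0, 0, 6, 0, 0, 0.4, 0, 0, 0]}}

```text
time: 43.62
tool_pos: [0.5474, -0.3465, 0.1704]
tcp_rot: [-2.214, -2.227, 0.0]
wrist_force: [-0.7, 1.1, -1.3]
width: 0.741
grip_force: 110.1
```

Call:
{"method": "move_arm", "body": {"series": [6, 0, 0, 0, 0, 0, 0, 6, 0, 0, 0.3, 0, 0, 0, 6, 0, 0, 0, 0, 0, 0]}}

```text
time: 44.0
tool_pos: [0.5478, -0.3476, 0.1688]
tcp_rot: [2.215, 2.226, 0.0]
wrist_force: [-0.2, 0.5, -0.6]
width: 0.746
grip_force: 110.1
```

Call:
{"method": "move_arm", "body": {"series": [6, 0, 0, 0.3, 0, 0, 0, 6, 0, 0, 0, 0, 0, 0]}}

```text
time: 44.25
tool_pos: [0.5474, -0.3473, 0.1651]
tcp_rot: [-2.216, -2.227, 0.0]
wrist_force: [-0.1, 0.2, -1.3]
width: 0.749
grip_force: 110.1
```

```bash
python3 - <<'E'
from h import *
st()
E
```

```text
t44.25 pos [ 0.5474 -0.3473  0.1651] tilt0.0 yaz0.3 q [-0.6   0.27  1.74 -0.    1.13 -0.61] w0.749 g110 F [-0.1  0.2 -1.3]
```

Call:
{"method": "move_arm", "body": {"series": [6, 0, 0, 0.3, 0, 0, 0, 6, 0, 0, 0, 0, 0, 0]}}

```text
time: 44.5
tool_pos: [0.5483, -0.3478, 0.1635]
tcp_rot: [2.214, 2.225, 0.001]
wrist_force: [0.2, 0.7, 3.6]
width: 0.745
grip_force: 110.6
```

```bash
python3 - <<'E'
from h import *
st()
E
```

```text
t44.50 pos [ 0.5483 -0.3478  0.1635] tilt0.1 yaz0.3 q [-0.6   0.27  1.74  0.    1.13 -0.61] w0.745 g111 F [0.2 0.7 3.6]
```

Seated at 0.1635. Release, retreat and inspect.

Call:
{"method": "move_arm", "body": {"series": [6, 0, 0, -0.1, 0, 0, 0, 8.5, 0, 0, 0, 0, 0, 0, 8.5, 0, 0, 0, 0, 0, 0, 8.5, 0, 0, 0, 0, 0, 0, 8.5, 0, 0, -2, 0, 0, 0]}}

```text
time: 45.12
tool_pos: [0.5462, -0.3465, 0.1816]
tcp_rot: [-2.213, -2.224, 0.001]
wrist_force: [-0.1, 0.1, -0.2]
width: 0.995
grip_force: 0.0
```

Call:
{"method": "move_arm", "body": {"series": [8.5, 0, 0, -6, 0, 0, 0, 8.5, 0, 0, -4, 0, 0, 0, 8.5, 6, 0, 0, 0, 0, 0, 8.5, 6, 0, 0, 0, 0, 0, 8.5, 6, 0, 0, 0, 0, 0]}}

```text
time: 45.75
tool_pos: [0.5469, -0.1661, 0.2854]
tcp_rot: [2.215, 2.224, 0.002]
wrist_force: [0.1, -0.1, 0.7]
width: 0.995
grip_force: 0.0
```

Call:
{"method": "move_arm", "body": {"series": [8.5, 6, 0, 0, 0, 0, 0, 8.5, 6, 0, 0, 0, 0, 0, 8.5, 0, 0, 0, 0, 0, 0]}}

```text
time: 46.12
tool_pos: [0.5462, -0.0435, 0.2853]
tcp_rot: [2.209, 2.233, 0.004]
wrist_force: [0.2, -0.9, -0.2]
width: 0.994
grip_force: 0.0
```

```bash
python3 - <<'E'
from h import *
st()
a=read_camera("scene")[:,:,::-1];b=read_camera("top")[:,:,::-1]
b=b[110:310,20:460]
cv2.imwrite("pics/x10.png",np.vstack([cv2.resize(b,(660,300)),np.hstack([cv2.resize(a[90:190,120:240],(330,275)),cv2.resize(a[180:290,310:440],(330,275))])]))
E
```

```text
t46.12 pos [ 0.5462 -0.0435  0.2853] tilt0.1 yaz0.6 q [-0.13 -0.    1.82  0.    1.32 -0.14] w0.994 g0 F [ 0.2 -0.9 -0.2]
```

View pics/x10.png

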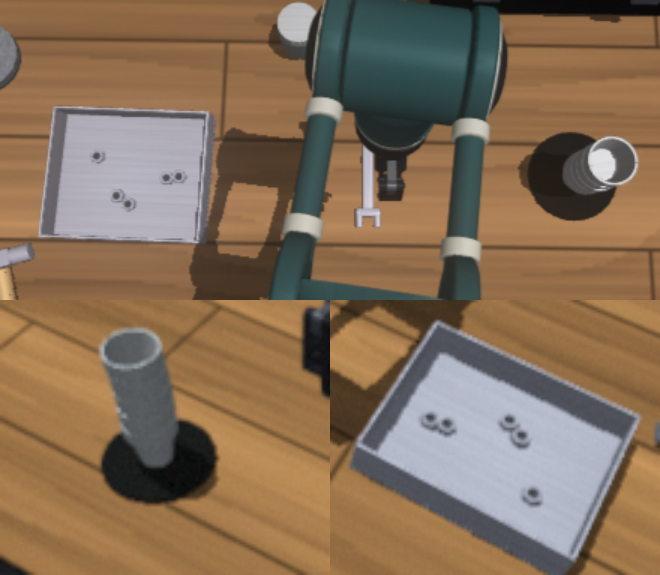

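The picture shows five nuts in the tray. All five cups are nested upright and straight on the mat (lower left crop, rim at (132,345)), and the gripper is clear of them.

```bash
python3 -c "
from workcell import *
print(finish_job())"
```

```text
the job is handed in; nothing more can be done
None
```

The job is handed in: the last pictures show all five visible nuts in the tray and all five cups nested upright on the mat, with the gripper clear; the hand-in gave no verdict.

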